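# Free a lacquered panel from the drain bolt and steady it over the drip tray

## Robot

A 6-joint arm with a two-finger parallel gripper is mounted at the origin on the work surface. World frame = base frame: x ahead of the robot, y to its left, z up, the work surface at z = 0. Lengths are in m, angles in rad, forces in N, time in s.
With the tool pointing down it reaches from about 0.375 to 0.975 m from the base axis. Payload 3.8 kg.
Tool frame: the origin (TCP) lies at the very end of the fingers, on their centre line; the grasp point (between the pads) lies 19 mm behind it; z points along the fingers, y is the line along which they close (so a half turn about z gives the same grasp; the last joint's range is limited). The gripper opens to 85 mm and grips with 20 to 120 N. Pads are 22 mm wide; open, the fingers measure 114 mm over their backs; the gripper's body (76 mm by 85 mm) begins 54 mm behind the grasp point. The pads swing forward as they close: fully open they stand 13 mm farther back than shut.
Start: joints at [1.303, 0.264, 1.604, -0, 1.274, -0.037], TCP at [0.154, 0.657, 0.231] pointing down, gripper open.
Joint ranges: [-2.63, 2.63], [-0.94, 2.18], [0.31, 2.57], [-1.31, 4.45], [0, 2.66], [-2.55, 2.55]. Speed limits (rad/s): [2.57, 2.57, 3.14, 3.14, 3.14, 3.14].

## Interface

Orientations are given as a rotation vector (axis times angle).
In Python, from workcell import bot, vision gives the robot as it stands. The module is installed in compiled form; this text tells all that it offers.
- The arm moves only by the tool play_rows, never from a script. Its argument "moves" is a list that holds one entry, the list of rows, each a list of 7 numbers: the turn, a rotation vector about the tool's x, y, z as a fraction of full scale, then the shift along the tool's x, y, z as a fraction of full scale, then the finger opening in mm, from 0 to 85.4. In form: [[[ax, ay, az, x, y, z, jaw], ...]]. A call has 1 to 5 rows; each row shifts and turns the commanded pose from where the row before left it, along the tool's axes as they then stand; what a row does not reach is not made up. Full scale, the value 1, is 0.1 m for a shift and 0.5 rad for a turn. A row lasts 1/12 s, in which the tool goes at most 41.7 mm and 7.16 degrees, less where a joint would pass 70% of its speed; a pose out of reach is approached as far as the arm can. A call with a number of a shift or a turn outside -1 to 1 is refused whole. A call with a gripper value outside its range is refused whole. The fingers move at their own pace and stop on an object; "newtons" is the grip in N (left out, the last holds). Time passes only in rows, so rows that do not move let the fingers close. It gives the time, the measured TCP pose, the force, the opening and the grip force at its end, in the units of the state.
- bot.read_state(): the state, without advancing time (a new reading comes with each control period).
- vision.read_camera(name): name is "side" or "top" or "wrist"; returns a dict with "image" (384x512x3 uint8, red, green, blue), "depth" (384x512 float32, m along the optical axis (not along the pixel's ray), 0 where there is no reading), "K" (3x3 intrinsics, pixels), "dist" ([k1, k2, p1, p2, k3] as OpenCV has them; the pictures are not rectified), "R" (3x3) and "t" (3): a world point X has camera coordinates R X + t. Camera axes: x right, y down, z forward; pixel columns grow to the right and rows downward; lengths in m; the calibration is good to about 2 mm. A picture is of the moment at which its call begins.
- bot.finish_job(): hands the job in; it is judged then, once.
The state is a dict: "time": time; "q": joint angles; "joint_vel": joint speeds; "joint_torque": joint torques, N m; "tool_pos": TCP position; "tcp_rot": TCP orientation; "wrist_force": force on the tool from outside, world axes, zero at the start; "torque": the same for the moment, N m; "width": opening from 0.0 (shut) to 1.0 (fully open); "grip_force": force on a finger pad.
Only numpy, scipy, OpenCV 4.12 (cv2) and the standard library are available. Lean on these libraries where they do the work, as an engineer would, in place of code of your own. Each camera call takes 0.05 s, during which the arm holds its last target. There are 200 camera calls.

## Task

The freshly lacquered black panel hangs from the trolley of the drying rail, held aside by a bolt so that it drains from one corner: draw the bolt by its brass knob and leave it drawn, then take the trolley by its red grip, roll it along the rail and steady the swing until the panel hangs still, centred over the white drip tray. The lacquer is wet, so never touch the panel, its clamp or rod, do not let it swing much wider than when the bolt let it go, and leave the other things on the table where they are. Let go of the trolley and see the panel hang still there for five seconds before you finish.

Things in the scene. Friction and masses are not known exactly. Their poses are not given: they have to be found in the camera images.
- rail_frame: fixed aluminium frame, two posts 1.24 m apart and 0.95 m high with a beam and running rail on top; origin on the table midway between the posts; its y axis runs along the rail (towards the end where the trolley starts), its x axis points away from the robot, z up. The frame is turned by up to 0.1 rad
- trolley (a joint): travel of the yellow trolley along the rail in m: 0 at the start, where it stands at the rubber buffer of the frame's +y end, growing towards the frame's -y, end stop at 0.62. Trolley, push pole and grip together are nominally 0.9 kg, drag on the rail nominally 3 N (enough that the swinging panel does not move it by itself). It cannot turn or lift
- trolley_grip (a point): grip point on the red round sleeve (22 mm diameter, 95 mm long, lying along the frame's x, this point at mid-length) at the lower end of the trolley's push pole, 280 mm above the table. The vertical pole (14 mm diameter) stands 145 mm beyond this point in the frame's +x and reaches up to the rail. The hanger's pivot lies 190 mm from this point in the frame's +x, 70 mm in +y and 580 mm above
- bolt_knob (a point): grip point on the upright brass knob (16 mm diameter, 50 mm tall, 297 to 347 mm above the table; this point 327 mm above it) of a 12 mm barrel bolt that slides on the bracket of the +y post. The bolt's tip bars the hanger's rod, 150 mm beyond the knob in the frame's +x and 300 mm above the table
- bolt (a joint): draw of the bolt in m: 0 fully shot, growing as the knob is pulled along the frame's -x towards the robot, stop at 0.055. The rod is let go at about 0.025. It takes about 2 N, and the bolt stays where it is left
- hanger: steel rod, 8 mm diameter, with a dark clamp 90 mm wide at its foot; origin in the clamp, 585 mm below the pivot under the trolley (pivot 860 mm above the table); z axis up along the rod. It swings freely round the frame's x axis only: the turn is 0 when plumb, positive with the foot towards the frame's +y; the bolt holds it at 0.13 at the start. 0.15 kg
- panel: wet black board 160 mm wide (along the rail), 200 mm tall, 12 mm thick, fixed in the hanger's clamp, nominally 0.35 kg; origin at the middle of its lower edge, 785 mm from the pivot, 75 mm above the table when plumb. Hanger and panel swing like a simple pendulum about 0.66 m long (period about 1.63 s), with almost no damping: left alone, the swing takes far more than a minute to die away
- drip_tray: fixed white tray, 160 mm in x, 240 mm along the rail, 25 mm high, on the table straight below the rail; origin at the centre of its underside. The panel centred over it means the panel's origin above this origin
- brush_box: clear open plastic box 110 x 240 x 45 mm with three brushes; bystander; origin at the centre of its underside
- glass_bottle: round clear glass bottle with cork cap, 68 mm diameter, 130 mm tall; bystander; origin at the centre of its underside
- lacquer_jar: brown jar with black lid, 72 mm diameter, 85 mm tall; bystander; origin at the centre of its underside
- basin: shallow round green basin, 240 mm across, 55 mm high, under the held panel; bystander; origin at the centre of its underside
- spare_panels: two boards lying one on the other, black and dark red, 150 x 200 mm, 24 mm high together; bystander; origin at the centre of its underside
- wood_dish: flat round brown wooden dish, 130 mm across, 20 mm high; bystander; origin at the centre of its underside

How it is judged:
On the way, in this order (a step that is already met when the one before it is completed fails the run):
1. the bolt is drawn and the panel let go (value of joint bolt above 0.035 m), for 0.2 s.
2. the panel hangs still over the drip tray for 4 s (horizontal distance between panel and drip_tray below 0.03 m and linear speed of panel below 0.08 m/s and value of joint bolt above 0.035 m), for 4 s.
At the end, for the whole second after the job is handed in: the bolt is still drawn (more than 35 mm) and the panel's lower edge hangs within 30 mm of the tray's centre in plan, moving slower than 0.08 m/s and within 0.05 rad of plumb; it must also have hung so (position and speed) for 4 s on end (all of step 2 and angle between hanger's own z axis and vertical below 0.05 rad); the robot touches nothing.
It fails at once if the wet panel, its clamp or rod touched by the robot (contact force between any of the fingers, the arm and hanger above 0.3 N).
It fails at once if the panel swung to more than 0.25 rad (angle between hanger's own z axis and vertical above 0.25 rad).
It fails at once if a bystander moved by more than 30 mm (distance of any of brush_box, glass_bottle, lacquer_jar, basin, spare_panels, wood_dish from where it was at the start of the episode above 0.03 m).
It also fails if it takes over 64 s, if anything falls off the work surface, if the arm or the gripper's body presses on something with over 40 N, if the wrist force passes 120 N, or if a joint passes its speed limit or range.

## Working session

There is one attempt and no reset: what is moved stays moved. The work goes in short steps, Python scripts to look and compute and a tool call to move; the robot and the scene stay as the last step left them, time stands still between calls to the robot, and variables do not carry over. Pictures are saved under pics/ and viewed, at most 10 in all, crops included, and the job is handed in when it is done.

Besides the shell and the picture viewer there is one more tool, called as name(argument=value, ...), one argument or row to a line, values as JSON. play_rows: Moves the arm, as the interface text tells. Its arguments: {"type":"object","properties":{"moves":{"type":"array","items":{"type":"array","items":{"type":"array","items":{"type":"number"}}}},"newtons":{"type":"number"}},"required":["moves"]}

```bash
mkdir -p pics; cat > h.py <<'E'
import numpy as np,cv2
from workcell import bot,vision
def pts(c):
    h,w=c['depth'].shape
    u,v=np.meshgrid(np.arange(w),np.arange(h))
    n=cv2.undistortPoints(np.stack([u,v],-1).reshape(-1,1,2).astype(np.float32),c['K'],np.array(c['dist'])).reshape(h,w,2)
    d=c['depth']
    P=np.concatenate([n*d[...,None],d[...,None]],-1)
    return (P-c['t'])@c['R']
E
python3 - <<'E'
from h import *
print(bot.read_state())
ims=[]
for n in['side','top']:
    c=vision.read_camera(n); np.savez('pics/'+n,**{k:np.array(v) for k,v in c.items()})
    cv2.imwrite(f'pics/{n}0.png',c['image'][...,::-1]); print(n,c['R'],c['t'],c['K'])
E
```

```text
{'time': 0.0, 'q': array([ 1.30311129e+00,  2.64767040e-01,  1.60536113e+00, -2.73191720e-05,
        1.27369613e+00, -3.69119458e-02]), 'joint_vel': array([-0.00197499,  0.00056555,  0.00034436,  0.00084231,  0.00243742,
        0.00025777]), 'joint_torque': array([-8.15165322e-05, -5.15097892e+01, -3.67324662e+01,  2.14053603e-04,
        1.27285451e-02, -6.36932374e-07]), 'tool_pos': array([0.15421986, 0.65640303, 0.22995962]), 'tcp_rot': array([-0.36164492, -3.12039105,  0.00347077]), 'wrist_force': array([ 0.34341938, -0.07855639,  0.32376181]), 'torque': array([ 0.02643839, -0.02104247, -0.02409426]), 'grip_force': 0.0, 'width': 0.9965705374326729}
side [[ 0.9753652  -0.22057442  0.00310827]
 [-0.16653123 -0.74548445 -0.64538382]
 [ 0.14467233  0.6289673  -0.76385212]] [-0.55207967  0.19005195  1.8433994 ] [[492.23108998   0.         260.66424876]
 [  0.         492.23108998 190.5728337 ]
 [  0.           0.           1.        ]]
top [[ 0.01611648 -0.99984302 -0.00736138]
 [-0.99173538 -0.01504769 -0.12741471]
 [ 0.12728393  0.00935402 -0.99182221]] [-0.03495816  0.56680377  1.78354476] [[474.78258083   0.         250.55412804]
 [  0.         474.78258083 185.84943342]
 [  0.           0.           1.        ]]
```

View pics/side0.png

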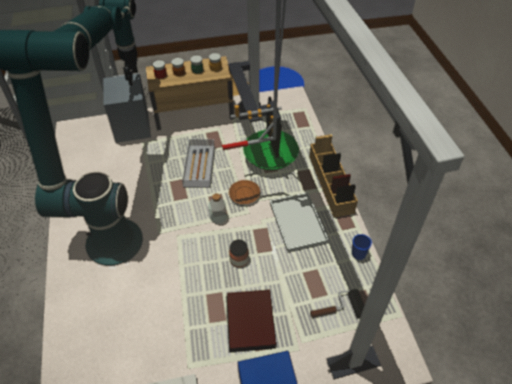

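View pics/top0.png

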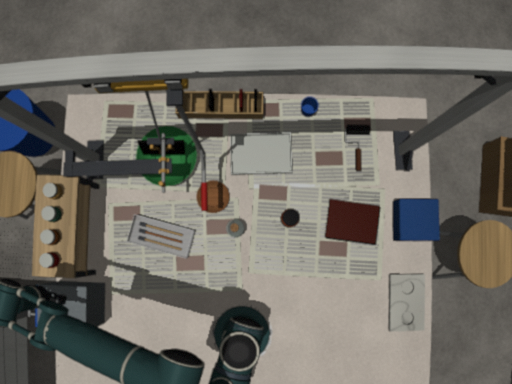

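The side view shows the red grip at about (233,146), the tray at (298,222), and the bolt bracket at about (255,105). In the top view the grip is at (204,196), the tray at (262,154), and the bolt at about (164,165).

```bash
python3 - <<'E'
from h import *
C={n:dict(np.load(f'pics/{n}.npz')) for n in['side','top']}
def ray(c,uv):
    n=cv2.undistortPoints(np.array([[uv]],np.float64),c['K'],c['dist'])[0,0]
    d=c['R'].T@np.r_[n,1]; return -c['R'].T@c['t'],d
for n,c in C.items():
    P=pts(c); hsv=cv2.cvtColor(c['image'],cv2.COLOR_RGB2HSV); H,S,V=cv2.split(hsv)
    ok=c['depth']>0; z=P[...,2]
    def rep(name,m):
        nl,L,st,ce=cv2.connectedComponentsWithStats(m.astype(np.uint8))
        for i in np.argsort(-st[1:,4])[:3]+1:
            q=P[L==i]; print(n,name,st[i],ce[i].round(1),np.median(q,0).round(3),q.min(0).round(3),q.max(0).round(3))
    rep('red',((H<6)|(H>174))&(S>170)&(V>110)&(z>.2)&(z<.4)&ok)
    rep('brass',(H>10)&(H<32)&(S>90)&(V>70)&(z>.24)&(z<.42)&ok)
    m=(z>.008)&(z<.035)&(S<40)&(P[...,0]>.5)&(P[...,1]<.35)&(P[...,1]>-.35)&ok
    rep('tray',m)
    nl,L,st,ce=cv2.connectedComponentsWithStats(m.astype(np.uint8)); i=1+st[1:,4].argmax()
    q=P[L==i][:,:2].astype(np.float32); print('tray rect',cv2.minAreaRect(q))
    rep('z.27-.36',(z>.27)&(z<.36)&ok&(P[...,0]>.3)&(P[...,0]<.9)&(abs(P[...,1])<.6))
    cc=P[(z>.93)&(z<.99)&ok&(abs(P[...,1])<.55)]
    if len(cc): print('beam',np.polyfit(cc[:,1],cc[:,0],1),len(cc))
a=cv2.resize(C['side']['image'][60:200,190:310],None,fx=4,fy=4,interpolation=2)
b=cv2.resize(C['top']['image'][70:220,120:220],None,fx=3.73,fy=3.73,interpolation=2)[:560]
o=np.zeros((560,a.shape[1]+b.shape[1],3),np.uint8);o[:a.shape[0],:a.shape[1]]=a;o[:b.shape[0],a.shape[1]:]=b;print(o.shape,a.shape,b.shape)
o=cv2.convertScaleAbs(o[:,:800],alpha=1.8)
h=cv2.resize(o,(800,560)) if o.shape[1]>800 else o
cv2.imwrite('pics/crop.png',h[...,::-1])
E
```

```text
side red [223 141  24   7  67] [235.3 144.3] [0.501 0.118 0.288] [0.453 0.109 0.273] [0.539 0.127 0.295]
side brass [202  59  21  16 100] [212.4  65.2] [0.495 0.642 0.264] [0.454 0.608 0.24 ] [0.547 0.724 0.287]
side brass [183  61   9  18  45] [185.6  69.5] [0.379 0.644 0.243] [0.369 0.603 0.24 ] [0.399 0.733 0.293]
side brass [235 105   4  12  41] [236.5 110.2] [0.53  0.253 0.33 ] [0.524 0.245 0.3  ] [0.537 0.265 0.354]
side tray [270 192  59  60 536] [298.8 221.5] [ 0.701 -0.077  0.02 ] [ 0.612 -0.194  0.008] [0.783 0.068 0.035]
side tray [286 210   7   4  10] [289.6 211.6] [ 0.681 -0.017  0.009] [ 0.664 -0.026  0.008] [ 0.688 -0.006  0.013]
side tray [301 214   7   6  10] [303.7 216.4] [ 0.727 -0.047  0.009] [ 0.716 -0.065  0.008] [ 0.735 -0.041  0.013]
tray rect ((0.6986945867538452, -0.06295101344585419), (0.16897718608379364, 0.25716546177864075), 2.0013890266418457)
side z.27-.36 [ 228   49   45   73 1173] [247.6  89.2] [0.598 0.406 0.287] [0.506 0.232 0.27 ] [0.687 0.6   0.36 ]
side z.27-.36 [222 120  58  30 367] [252.7 138.9] [0.573 0.123 0.288] [0.448 0.106 0.271] [0.687 0
[... 732 characters left out ...]
.3] [0.726 0.01  0.011] [ 0.703 -0.009  0.008] [0.753 0.03  0.016]
top tray [235 153   8  10  22] [237.7 157.1] [0.684 0.026 0.009] [0.664 0.01  0.008] [0.7   0.037 0.015]
tray rect ((0.7066786289215088, -0.06545670330524445), (0.17470479011535645, 0.25314685702323914), 2.113692283630371)
top z.27-.36 [  62  133  118   60 2161] [123.  162.1] [0.6   0.39  0.286] [0.509 0.217 0.27 ] [0.706 0.599 0.36 ]
top z.27-.36 [199 148   9  63 330] [203.4 181.8] [0.539 0.128 0.288] [0.453 0.114 0.275] [0.649 0.138 0.359]
top z.27-.36 [180 140   4   4   7] [181.7 141. ] [0.687 0.206 0.273] [0.681 0.203 0.27 ] [0.691 0.214 0.28 ]
beam [-0.04553846  0.6914873 ] 14187
(560, 853, 3) (560, 480, 3) (560, 373, 3)
```

View pics/crop.png

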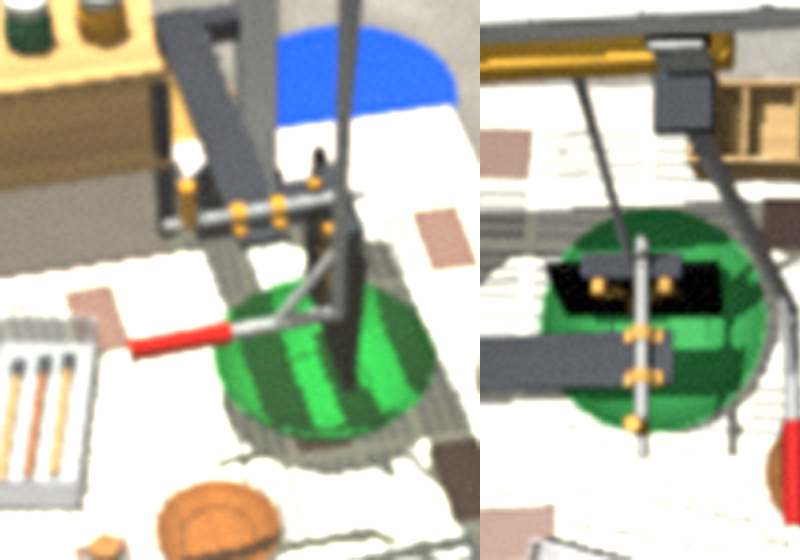

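The crop shows the brass knob upright at the near end of the bolt (side crop (187,200), top crop (633,423)). The red sleeve is clear of everything. First I lift the arm and align the tool with the frame (yaw about 0.045).

play_rows(
  moves=[
    [[0, 0, -0.183, 0, 0, -0.4, 85], [0, 0, -0.183, 0, 0, -0.4, 85], [0, 0, -0.183, 0, 0, -0.4, 85], [0, 0, 0, 0, 0, -0.4, 85], [0, 0, 0, 0, 0, -0.4, 85]],
  ],
)

```text
time: 0.52
tool_pos: [0.1542, 0.6566, 0.4325]
tcp_rot: [0.069, -3.14, 0.002]
wrist_force: [0.4, 1.3, 0.0]
width: 0.995
grip_force: 0.0
```

```bash
python3 - <<'E'
from h import *
from scipy.spatial.transform import Rotation as Ro
s=bot.read_state();print(s['time'],s['tool_pos'],Ro.from_rotvec(s['tcp_rot']).as_matrix().round(3))
C={n:dict(np.load(f'pics/{n}.npz')) for n in['side','top']}
def ray(c,uv):
    n=cv2.undistortPoints(np.array([[uv]],np.float64),c['K'],c['dist'])[0,0]
    return -c['R'].T@c['t'],c['R'].T@np.r_[n,1]
def cross(a,b):
    (o1,d1),(o2,d2)=ray(C['side'],a),ray(C['top'],b)
    s=np.linalg.lstsq(np.c_[d1,-d2],o2-o1,rcond=None)[0]; p,q=o1+d1*s[0],o2+d2*s[1]
    print(((p+q)/2).round(4),'gap',np.linalg.norm(p-q).round(4))
cross((236.7,106),(161,183.4)); cross((235.3,144.8),(203.4,196.6)); cross((298.8,221.5),(260.7,153))
E
```

```text
0.5167 [0.15423796 0.65657414 0.43246569] [[-0.999 -0.044 -0.   ]
 [-0.044  0.999 -0.001]
 [ 0.    -0.001 -1.   ]]
[0.5318 0.2584 0.3441] gap 0.001
[0.4989 0.1278 0.2754] gap 0.0015
[ 0.703  -0.0637  0.0011] gap 0.0001
```

play_rows(
  moves=[
    [[0, 0, 0, -0.239, -0.278, 0, 85], [0, 0, 0, -0.239, -0.278, 0, 85], [0, 0, 0, -0.239, -0.278, 0, 85], [0, 0, 0, -0.239, -0.278, 0, 85], [0, 0, 0, -0.239, -0.278, 0, 85]],
  ],
)

```text
time: 0.93
tool_pos: [0.2805, 0.522, 0.4307]
tcp_rot: [0.07, -3.14, 0.001]
wrist_force: [0.7, 0.4, 0.8]
width: 0.996
grip_force: 0.0
```

play_rows(
  moves=[
    [[0, 0, 0, -0.239, -0.278, 0, 85], [0, 0, 0, -0.239, -0.278, 0, 85], [0, 0, 0, -0.239, -0.278, 0, 85], [0, 0, 0, -0.239, -0.278, 0, 85], [0, 0, 0, -0.239, -0.278, 0, 85]],
  ],
)

```text
time: 1.35
tool_pos: [0.406, 0.3882, 0.4308]
tcp_rot: [0.069, -3.14, 0.001]
wrist_force: [-0.2, 0.5, -0.4]
width: 0.996
grip_force: 0.0
```

play_rows(
  moves=[
    [[0, 0, 0, -0.239, -0.278, 0, 85], [0, 0, 0, -0.239, -0.278, 0, 85], [0, 0, 0, -0.239, -0.278, 0, 85], [0, 0, 0, -0.239, -0.278, 0, 85], [0, 0, 0, -0.1, -0.278, 0, 85]],
  ],
)

```text
time: 1.77
tool_pos: [0.519, 0.2537, 0.4299]
tcp_rot: [0.067, -3.14, 0.002]
wrist_force: [0.3, 0.7, 0.7]
width: 1.001
grip_force: 0.0
```

```bash
python3 - <<'E'
from h import *
s=bot.read_state();print(s['time'],s['tool_pos'])
c=vision.read_camera('wrist');P=pts(c)
cv2.imwrite('pics/w1.png',c['image'][...,::-1])
H,S,V=cv2.split(cv2.cvtColor(c['image'],cv2.COLOR_RGB2HSV));z=P[...,2]
m=((H>10)&(H<32)&(S>90)&(V>60)&(z>.29)&(z<.37)).astype(np.uint8)
nl,L,st,ce=cv2.connectedComponentsWithStats(m)
for i in np.argsort(-st[1:,4])[:4]+1:
    q=P[L==i];print(st[i],ce[i],np.median(q,0),q.min(0),q.max(0))
E
```

```text
1.7667 [0.51896266 0.25368981 0.42986821]
[245 239  36  23 488] [262.88114754 249.94262295] [0.57770168 0.26250469 0.30570421] [0.56923323 0.2451448  0.29003396] [0.59031958 0.27798468 0.31104263]
[246 276  35  24 466] [263.70386266 287.69098712] [0.61683442 0.26558208 0.30532639] [0.60531201 0.24735155 0.29014061] [0.63014389 0.28084613 0.31117075]
[254 195  17  34 405] [260.60246914 210.85679012] [0.52722268 0.25717745 0.34337849] [0.52337766 0.25193445 0.30086435] [0.55749814 0.26385594 0.34767608]
[294 327   8   2   9] [297.88888889 327.88888889] [0.6703887  0.30244807 0.29088206] [0.6698679  0.29858357 0.29006805] [0.67138063 0.30575873 0.29195227]
```

View pics/w1.png

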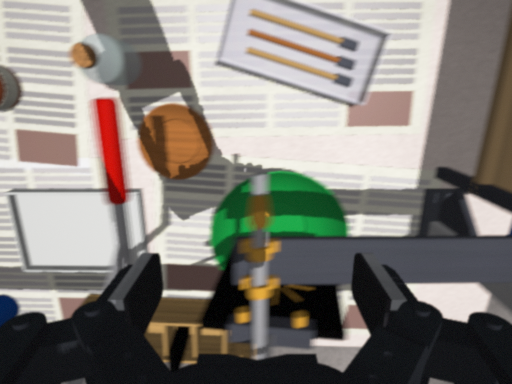

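The wrist view shows the knob at (261,210), with its centre at about (0.5305, 0.2575) and top at 0.3475. I go down and grip it.

play_rows(
  moves=[
    [[0, 0, 0, -0.117, 0.035, 0, 85], [0, 0, 0, 0, 0, 0, 85], [0, 0, 0, 0, 0, 0.37, 85], [0, 0, 0, 0, 0, 0.37, 85], [0, 0, 0, 0, 0, 0.36, 85]],
  ],
  newtons=40,
)

```text
time: 2.23
tool_pos: [0.5282, 0.2609, 0.3205]
tcp_rot: [-0.071, 3.139, 0.002]
wrist_force: [1.3, 0.9, -0.1]
width: 0.993
grip_force: 0.0
```

play_rows(
  moves=[
    [[0, 0, 0, 0, 0, 0, 0], [0, 0, 0, 0, 0, 0, 0], [0, 0, 0, 0, 0, 0, 0], [0, 0, 0, 0, 0, 0, 0], [0, 0, 0, 0, 0, 0, 0]],
  ],
)

```text
time: 2.65
tool_pos: [0.53, 0.2606, 0.3252]
tcp_rot: [-0.069, 3.135, 0.004]
wrist_force: [-1.0, 0.8, -0.2]
width: 0.293
grip_force: 0.0
```

```bash
python3 - <<'E'
from h import *
for i in range(4):
    s=bot.read_state();print(s['time'],s['tool_pos'],s['wrist_force'],s['width'],s['grip_force'])
    vision.read_camera('wrist')
E
```

```text
2.65 [0.53000311 0.26060227 0.32517918] [-1.00726285  0.75623736 -0.17536728] 0.29333882625615015 0.0
2.7 [0.52980293 0.26039782 0.32469796] [0.09466858 0.68930609 1.13584583] 0.2009922635168229 2.0096842376915447e-05
2.75 [0.52980827 0.25990858 0.32474736] [-0.46787152 -0.33765418  4.1927072 ] 0.17125323643541537 38.894416093826294
2.8 [0.52979152 0.25991872 0.32469695] [-0.67282198 -1.10910747  6.50404546] 0.16874680997103872 38.979148864746094
```

play_rows(
  moves=[
    [[0, 0, 0, 0.13, 0, 0, 0], [0, 0, 0, 0.13, 0, 0, 0], [0, 0, 0, 0.13, 0, 0, 0], [0, 0, 0, 0.13, 0, 0, 0], [0, 0, 0, 0, 0, 0, 0]],
  ],
)

```text
time: 3.27
tool_pos: [0.4775, 0.2576, 0.3247]
tcp_rot: [-0.069, 3.134, 0.003]
wrist_force: [0.8, -1.2, 7.8]
width: 0.171
grip_force: 40.3
```

```bash
python3 - <<'E'
from h import *
s=bot.read_state();print(s)
c=vision.read_camera('wrist');P=pts(c)
cv2.imwrite('pics/w2.png',c['image'][...,::-1])
E
```

```text
{'time': 3.2667, 'q': array([ 4.49488777e-01, -3.79077343e-02,  1.76777633e+00, -1.01945229e-03,
        1.40414852e+00, -1.16502604e+00]), 'joint_vel': array([-0.00757778,  0.01884812, -0.01885506,  0.01197574,  0.03130647,
       -0.01168558]), 'joint_torque': array([  0.93490748, -33.08099985, -33.57419372,   0.38338926,
         0.10373292,   0.07765676]), 'tool_pos': array([0.47754924, 0.25763956, 0.32467265]), 'tcp_rot': array([-0.06876652,  3.13352569,  0.00348896]), 'wrist_force': array([ 0.79075388, -1.23616826,  7.82379643]), 'torque': array([-0.19847356, -0.07024747,  0.0154154 ]), 'grip_force': 40.32829999923706, 'width': 0.17106934040702992}
```

View pics/w2.png

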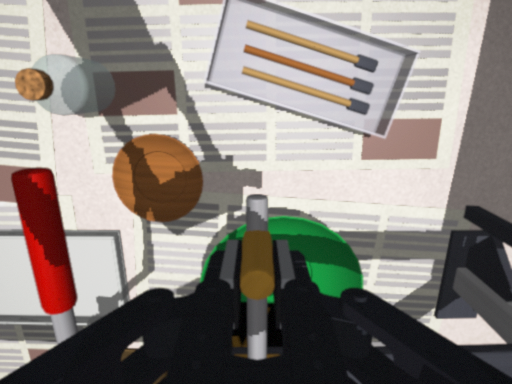

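The wrist view shows the bolt drawn, with the knob in the pads at (258,265). I release it and rise.

play_rows(
  moves=[
    [[0, 0, 0, 0, 0, 0, 85], [0, 0, 0, 0, 0, 0, 85], [0, 0, 0, 0, 0, 0, 85], [0, 0, 0, 0, 0, -0.3, 85], [0, 0, 0, 0, 0, -0.4, 85]],
  ],
)

```text
time: 3.73
tool_pos: [0.4743, 0.2562, 0.3862]
tcp_rot: [0.068, -3.13, 0.007]
wrist_force: [1.5, 0.3, -0.5]
width: 0.869
grip_force: 0.0
```

play_rows(
  moves=[
    [[0, 0, 0, -0.05, -0.33, 0, 85], [0, 0, 0, -0.05, -0.33, 0, 85], [0, 0, 0, -0.05, -0.33, 0, 85], [0, 0, 0, 0, -0.33, 0, 85], [0, 0, 0, 0, 0, 0, 85]],
  ],
)

```text
time: 4.15
tool_pos: [0.4976, 0.1213, 0.3908]
tcp_rot: [0.061, -3.14, 0.005]
wrist_force: [-0.1, -0.0, -0.7]
width: 0.994
grip_force: 0.0
```

```bash
python3 - <<'E'
from h import *
s=bot.read_state();print(s['time'],s['tool_pos'],s['tcp_rot'])
c=vision.read_camera('wrist');P=pts(c)
cv2.imwrite('pics/w3.png',c['image'][...,::-1])
H,S,V=cv2.split(cv2.cvtColor(c['image'],cv2.COLOR_RGB2HSV));z=P[...,2]
m=(((H<6)|(H>174))&(S>150)&(V>60)&(z>.26)&(z<.31))
q=P[m];print(m.sum(),np.median(q,0),q.min(0),q.max(0));print(cv2.minAreaRect(q[:,:2].astype(np.float32)))
m=((H>10)&(H<32)&(S>90)&(V>60)&(z>.31)&(z<.37));q=P[m];print('knob',m.sum(),np.median(q,0))
E
```

```text
4.15 [0.49758131 0.12130379 0.39078499] [ 0.06117976 -3.13991421  0.00509245]
2788 [0.49062051 0.12612742 0.2888834 ] [0.44986368 0.11510578 0.27833489] [0.5434911  0.13713459 0.29214972]
((0.4967966079711914, 0.12607097625732422), (0.09369806200265884, 0.020545294508337975), 2.0030229091644287)
knob 1208 [0.47728566 0.25262206 0.33900838]
```

play_rows(
  moves=[
    [[0, 0, 0, 0, 0.05, 0, 85], [0, 0, 0, 0, 0, 0.32, 85], [0, 0, 0, 0, 0, 0.32, 85], [0, 0, 0, 0, 0, 0.32, 85], [0, 0, 0, 0, 0, 0.32, 85]],
  ],
  newtons=80,
)

```text
time: 4.62
tool_pos: [0.4967, 0.133, 0.2618]
tcp_rot: [-0.072, 3.141, 0.002]
wrist_force: [0.7, 0.7, 0.1]
width: 0.996
grip_force: 0.0
```

play_rows(
  moves=[
    [[0, 0, 0, 0, 0, 0, 0], [0, 0, 0, 0, 0, 0, 0], [0, 0, 0, 0, 0, 0, 0], [0, 0, 0, 0, 0, 0, 0], [0, 0, 0, 0, 0, 0, 0]],
  ],
)

```text
time: 5.03
tool_pos: [0.499, 0.1275, 0.267]
tcp_rot: [-0.071, 3.136, -0.014]
wrist_force: [-1.6, -28.2, 9.5]
width: 0.29
grip_force: 14.2
```

play_rows(
  moves=[
    [[0, 0, 0, 0, 0, 0, 0], [0, 0, 0, 0, 0, 0, 0], [0, 0, 0, 0, 0, 0, 0]],
  ],
)

```text
time: 5.28
tool_pos: [0.4991, 0.1256, 0.2675]
tcp_rot: [-0.068, 3.135, -0.017]
wrist_force: [-1.5, -18.5, 8.4]
width: 0.225
grip_force: 78.0
```

```bash
python3 - <<'E'
from h import *
s=bot.read_state();print(s)
c=vision.read_camera('top');np.savez('pics/top2',**{k:np.array(v) for k,v in c.items()})
P=pts(c)
b=vision.read_camera('side');np.savez('pics/side2',**{k:np.array(v) for k,v in b.items()})
o=np.hstack([cv2.resize(c['image'][60:260,100:300],None,fx=2,fy=2),cv2.resize(b['image'][0:200,180:380],None,fx=2,fy=2)])
cv2.imwrite('pics/t2.png',o[...,::-1])
E
```

```text
{'time': 5.2833, 'q': array([ 0.20603752, -0.06577357,  1.89772745, -0.01216628,  1.3062036 ,
       -1.40499292]), 'joint_vel': array([-0.0016746 , -0.00226004, -0.00111974,  0.00283074,  0.00013528,
       -0.00241035]), 'joint_torque': array([ 8.87577832e+00, -2.94691855e+01, -3.55618858e+01,  5.75557843e+00,
       -1.76652767e+00,  2.23554141e-02]), 'tool_pos': array([0.4990544 , 0.12557099, 0.26747413]), 'tcp_rot': array([-0.06803904,  3.13526021, -0.01710846]), 'wrist_force': array([ -1.50234803, -18.51403479,   8.38085337]), 'torque': array([-3.09111578,  0.18981143, -0.02202616]), 'grip_force': 77.96424508094788, 'width': 0.2254098786556149}
```

View pics/t2.png

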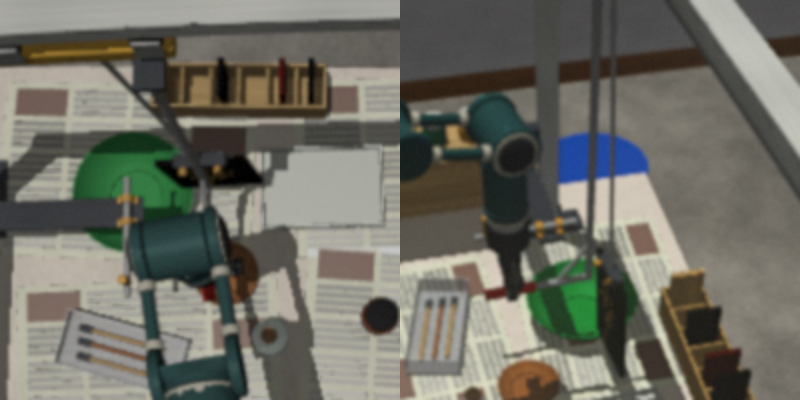

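Left is the top view: the panel and clamp are at about crop (205,165), and the gripper is on the red sleeve. The side view confirms the grasp. Next I track the swing with the top camera.

```bash
cat >> h.py <<'E'
YAW=.044
ex=np.array([np.cos(YAW),np.sin(YAW)]);ey=np.array([-np.sin(YAW),np.cos(YAW)])
def clamp(c):
    P=pts(c);f=P[...,:2]@np.stack([ex,ey],1)   # frame-aligned coords (world origin)
    x0=.6968  # set below
    m=(P[...,2]>.262)&(P[...,2]<.315)&(abs(f[...,0]-X0)<.03)&(f[...,1]>-.4)&(f[...,1]<.5)&(c['depth']>0)
    nl,L,st,ce=cv2.connectedComponentsWithStats(m.astype(np.uint8))
    if nl<2:return np.nan,0,0
    i=1+st[1:,4].argmax();v=f[L==i][:,1];return (np.percentile(v,3)+np.percentile(v,97))/2,np.ptp(v),len(v)
X0=np.array([.4968,.1261])@ex+.19
def track(n):
    T=[];Y=[];G=[]
    for i in range(n):
        s=bot.read_state();c=vision.read_camera('top');y,w,k=clamp(c)
        T.append(s['time']);Y.append(y);G.append(s['tool_pos'][:2]@ey);
        if i%6==0:print(round(T[-1],3),round(y,4),round(w,3),k)
    T,Y=np.array(T),np.array(Y);return T,Y,np.mean(G)
W=2*np.pi/1.63
def fit(T,Y,t0,w=W):
    g=np.isfinite(Y);A=np.c_[np.ones(g.sum()),np.cos(w*(T[g]-t0)),np.sin(w*(T[g]-t0))]
    x,*_=np.linalg.lstsq(A,Y[g],rcond=None);return x,(A@x-Y[g]).std()
E
python3 - <<'E'
from h import *
c=dict(np.load('pics/top.npz'));print('start',clamp(c));c=dict(np.load('pics/top2.npz'));print(clamp(c))
tray=np.array([.703,-.064]);print('pivot',np.array([.4968,.1261])@ey+.07,'tray',tray@ex,tray@ey,'X0',X0)
T,Y,g=track(30)
for p in(1.55,1.6,1.63,1.66,1.7):print(p,fit(T,Y,T[-1]+.05,2*np.pi/p))
print(Y.round(3),T[-1],g); np.savez('pics/tr1',T=T,Y=Y)
E
```

```text
start (np.float64(0.2510177998767842), np.float64(0.154487016060499), 346)
(np.float64(0.07532099262669215), np.float64(0.08411309060476789), 169)
pivot 0.17412580744432854 tray 0.699504514322276 -0.09486007823503402 X0 0.6918657850701386
5.383 0.0708 0.103 192
5.683 0.1705 0.076 140
5.983 0.2144 0.154 315
6.283 0.2477 0.156 318
6.583 0.208 0.139 298
1.55 (array([ 0.18080759, -0.06377911, -0.04597124]), np.float64(0.02407003625310405))
1.6 (array([ 0.17861127, -0.06026198, -0.05280959]), np.float64(0.022560040550334948))
1.63 (array([ 0.17726168, -0.05803965, -0.05652564]), np.float64(0.021755174075558745))
1.66 (array([ 0.1758891 , -0.05576699, -0.0599918 ]), np.float64(0.02102128231477181))
1.7 (array([ 0.17402405, -0.05269166, -0.06427544]), np.float64(0.020145630486210913))
[0.071 0.07  0.07  0.07  0.073 0.079 0.17  0.175 0.18  0.189 0.199 0.208
 0.214 0.224 0.234 0.241 0.245 0.247 0.248 0.245 0.241 0.233 0.225 0.215
 0.208 0.198 0.189 0.18  0.176 0.171] 6.8333 0.10350054693758899
```

```bash
python3 - <<'E'
s=open('h.py').read()
i=s.index("    nl,L,st,ce=cv2.conn");j=s.index("X0=np.array")
s=s[:i]+"    v=f[m][:,1]\n    if len(v)<20:return np.nan,0,0\n    a,b=np.percentile(v,[1.5,98.5]);return (a+b)/2,b-a,len(v)\n"+s[j:]
s=s.replace(".262)",".24)").replace("    x0=.6968  # set below\n","")
open('h.py','w').write(s)
E
python3 - <<'E'
from h import *
c=dict(np.load('pics/top.npz'));print('start',clamp(c));c=dict(np.load('pics/top2.npz'));print(clamp(c))
T,Y,g=track(33)
for p in(1.55,1.6,1.63,1.66,1.7):print(p,fit(T,Y,T[-1]+.05,2*np.pi/p))
print(Y.round(3),T[-1],g); np.savez('pics/tr1',T=T,Y=Y)
E
```

```text
start (np.float64(0.25110089746862213), np.float64(0.14887363447494953), 374)
(np.float64(0.11220248026026354), np.float64(0.1570661461069808), 302)
6.883 0.1178 0.156 306
7.183 0.1057 0.157 297
7.483 0.1746 0.153 306
7.783 0.2411 0.149 346
8.083 0.2283 0.152 345
8.383 0.1491 0.157 284
1.55 (array([ 0.17653447, -0.06532149, -0.03541012]), np.float64(0.0045690391499287565))
1.6 (array([ 0.17500233, -0.06165404, -0.04157057]), np.float64(0.0022474232887554862))
1.63 (array([ 0.17405645, -0.05935656, -0.04477847]), np.float64(0.001571823831356885))
1.66 (array([ 0.17309238, -0.05703791, -0.04767488]), np.float64(0.0019868942556269665))
1.7 (array([ 0.17178046, -0.05396238, -0.05112411]), np.float64(0.0032991662135283947))
[0.118 0.109 0.104 0.101 0.101 0.103 0.106 0.113 0.123 0.134 0.148 0.161
 0.175 0.189 0.21  0.216 0.227 0.236 0.241 0.246 0.247 0.246 0.242 0.236
 0.228 0.216 0.21  0.191 0.177 0.162 0.149 0.136 0.124] 8.4833 0.10349911914557502
```

```bash
cat >> h.py <<'E'
L=9.81/W**2
def plan(D,th0,om0,N,delay=0):
    """rows d (m, frame y), piecewise constant velocity; zero swing after N rows"""
    h=1/12;sub=8;dt=h/sub
    # impulse response: a velocity change dv at time tau gives om jump -dv/L
    B=np.zeros((2,N));tf=N*h
    for k in range(N):
        for t,s in((k*h,1),((k+1)*h,-1)):
            dv=s/h; B[0,k]+=-dv/L/W*np.sin(W*(tf-t)); B[1,k]+=-dv/L*np.cos(W*(tf-t))
    c,s=np.cos(W*tf),np.sin(W*tf)
    f=np.array([th0*c+om0/W*s,-th0*W*s+om0*c])
    A=np.vstack([np.ones(N),B,np.eye(N)[:delay]]);b=np.r_[D,-f,np.zeros(delay)]
    M=np.zeros((N+2,N));  # second differences with zero padding
    for k in range(N):M[k,k]+=1;M[k+1,k]-=2;M[k+2,k]+=1
    Hm=M.T@M;n=len(b)
    d=np.linalg.solve(np.block([[Hm,A.T],[A,np.zeros((n,n))]]),np.r_[np.zeros(N),b])[:N]
    return d,sim(d,th0,om0)
def sim(d,th,om):
    h=1/12;v=0;out=[]
    for x in d:
        om-=(x/h-v)/L;v=x/h
        for i in range(8):
            c,s=np.cos(W*h/8),np.sin(W*h/8);th,om=th*c+om/W*s,-th*W*s+om*c;out.append(th)
    om+=v/L
    return np.array(out),th,om
R=.572
E
python3 - <<'E'
from h import *
th,om=-.0594/R,-.0448*W/R
for N in(15,20,25,30):
  for dl in(0,3,6,9):
    d,(o,t,w)=plan(-.269,th,om,N+dl,dl)
    print(N,dl,abs(o).max().round(3),d.min().round(4),d.max().round(4),np.cumsum(d).max().round(4),round(t,4),round(w,4))
d,_=plan(-.269,th,om,25,0);print((d*10).round(3).tolist())
print(bot.read_state()['time'])
E
```

```text
15 0 0.108 -0.0472 0.0106 -0.0191 0.0 -0.0
15 3 0.224 -0.0511 0.0253 -0.0 0.0 -0.0
15 6 0.267 -0.0514 0.024 -0.0 0.0 -0.0
15 9 0.222 -0.0457 0.0084 0.0 0.0 -0.0
20 0 0.113 -0.0284 0.0011 -0.0072 0.0 -0.0
20 3 0.179 -0.0277 0.0019 -0.0 0.0 -0.0
20 6 0.183 -0.0287 0.0 0.0 -0.0 -0.0
20 9 0.147 -0.0236 0.0 0.0 -0.0 -0.0
25 0 0.122 -0.0189 -0.0025 -0.0025 -0.0 -0.0
25 3 0.153 -0.0227 0.0 -0.0 -0.0 -0.0
25 6 0.141 -0.0223 0.0 0.0 -0.0 -0.0
25 9 0.134 -0.0223 0.0 0.0 -0.0 0.0
30 0 0.131 -0.0203 -0.0007 -0.0007 -0.0 -0.0
30 3 0.134 -0.0222 0.0005 0.0016 -0.0 0.0
30 6 0.133 -0.0222 0.0004 0.0011 -0.0 0.0
30 9 0.135 -0.0223 0.0009 0.0 0.0 0.0
[-0.025, -0.063, -0.1, -0.131, -0.149, -0.153, -0.144, -0.125, -0.102, -0.077, -0.058, -0.047, -0.047, -0.058, -0.08, -0.108, -0.138, -0.164, -0.183, -0.189, -0.179, -0.154, -0.116, -0.071, -0.029]
8.5333
```

play_rows(
  moves=[
    [[0, 0, 0, 0, -0.025, 0, 0], [0, 0, 0, 0, -0.063, 0, 0], [0, 0, 0, 0, -0.1, 0, 0], [0, 0, 0, 0, -0.131, 0, 0], [0, 0, 0, 0, -0.149, 0, 0]],
  ],
)

```text
time: 8.95
tool_pos: [0.5008, 0.0853, 0.2675]
tcp_rot: [-0.07, 3.135, 0.004]
wrist_force: [-1.0, 3.7, 5.9]
width: 0.231
grip_force: 78.2
```

play_rows(
  moves=[
    [[0, 0, 0, 0, -0.153, 0, 0], [0, 0, 0, 0, -0.144, 0, 0], [0, 0, 0, 0, -0.125, 0, 0], [0, 0, 0, 0, -0.102, 0, 0], [0, 0, 0, 0, -0.077, 0, 0]],
  ],
)

```text
time: 9.37
tool_pos: [0.5035, 0.0243, 0.2675]
tcp_rot: [-0.068, 3.135, 0.002]
wrist_force: [-1.9, 3.9, 5.4]
width: 0.231
grip_force: 78.3
```

play_rows(
  moves=[
    [[0, 0, 0, 0, -0.058, 0, 0], [0, 0, 0, 0, -0.047, 0, 0], [0, 0, 0, 0, -0.047, 0, 0], [0, 0, 0, 0, -0.058, 0, 0], [0, 0, 0, 0, -0.08, 0, 0]],
  ],
)

```text
time: 9.78
tool_pos: [0.5047, -0.004, 0.2675]
tcp_rot: [-0.069, 3.135, 0.002]
wrist_force: [-2.4, 3.0, 6.3]
width: 0.228
grip_force: 78.3
```

play_rows(
  moves=[
    [[0, 0, 0, 0, -0.108, 0, 0], [0, 0, 0, 0, -0.138, 0, 0], [0, 0, 0, 0, -0.164, 0, 0], [0, 0, 0, 0, -0.183, 0, 0], [0, 0, 0, 0, -0.189, 0, 0]],
  ],
)

```text
time: 10.2
tool_pos: [0.5081, -0.083, 0.2675]
tcp_rot: [-0.069, 3.135, 0.0]
wrist_force: [-0.0, 3.0, 5.4]
width: 0.227
grip_force: 78.2
```

play_rows(
  moves=[
    [[0, 0, 0, 0, -0.179, 0, 0], [0, 0, 0, 0, -0.154, 0, 0], [0, 0, 0, 0, -0.116, 0, 0], [0, 0, 0, 0, -0.071, 0, 0], [0, 0, 0, 0, -0.029, 0, 0]],
  ],
)

```text
time: 10.62
tool_pos: [0.5106, -0.1389, 0.2675]
tcp_rot: [-0.067, 3.135, -0.002]
wrist_force: [-2.1, 3.3, 6.3]
width: 0.226
grip_force: 78.4
```

```bash
python3 - <<'E'
from h import *
T,Y,g=track(33)
x,e=fit(T,Y,T[-1]+.05);print(x,e,g,Y.round(3))
s=bot.read_state();print(s['time'],s['tool_pos'],s['wrist_force'])
c=vision.read_camera('top');cv2.imwrite('pics/t3.png',c['image'][...,::-1])
E
```

```text
10.617 -0.0858 0.15 345
10.917 -0.0875 0.147 328
11.217 -0.0875 0.147 329
11.517 -0.0883 0.149 335
11.817 -0.0856 0.15 345
12.117 -0.0849 0.155 342
[-0.08643615  0.00121977 -0.00096709] 0.0006608749603780917 -0.16151263055310108 [-0.086 -0.087 -0.086 -0.086 -0.085 -0.086 -0.088 -0.087 -0.088 -0.087
 -0.088 -0.087 -0.087 -0.088 -0.089 -0.088 -0.087 -0.088 -0.088 -0.087
 -0.087 -0.088 -0.085 -0.086 -0.086 -0.085 -0.086 -0.085 -0.084 -0.084
 -0.085 -0.085 -0.085]
12.2667 [ 0.51058073 -0.13919227  0.26746009] [-1.92200507 -2.36601329  5.69978036]
```

View pics/t3.png

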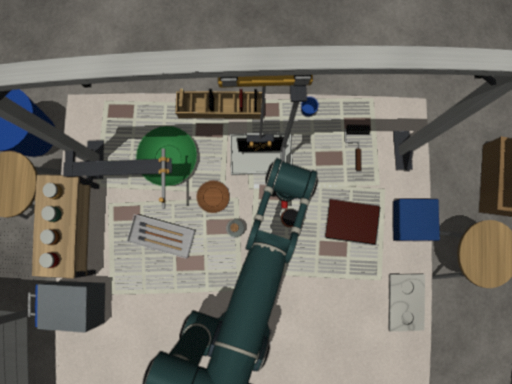

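The top view shows the panel over the tray at (260,145), nearly still (about 1.6 mm swing) and within 9 mm of centre. I release the grip and lift clear.

play_rows(
  moves=[
    [[0, 0, 0, 0, 0, 0, 85], [0, 0, 0, 0, 0, 0, 85], [0, 0, 0, 0, 0, 0, 85], [0, 0, 0, 0, 0, 0, 85], [0, 0, 0, 0, 0, 0, 85]],
  ],
)

```text
time: 12.73
tool_pos: [0.5088, -0.1375, 0.2633]
tcp_rot: [0.069, -3.141, -0.0]
wrist_force: [-0.7, 0.1, -0.0]
width: 0.921
grip_force: 0.0
```

play_rows(
  moves=[
    [[0, 0, 0, 0, 0, 0, 85], [0, 0, 0, 0, 0, -0.1, 85], [0, 0, 0, 0, 0, -0.3, 85], [0, 0, 0, 0, 0, -0.3, 85], [0, 0, 0, 0, 0, -0.3, 85]],
  ],
)

```text
time: 13.15
tool_pos: [0.5084, -0.1375, 0.3646]
tcp_rot: [0.069, -3.14, -0.001]
wrist_force: [-0.2, -0.6, 0.6]
width: 0.994
grip_force: 0.0
```

```bash
python3 - <<'E'
from h import *
T,Y,g=track(50)
x,e=fit(T,Y,T[-1]+.05);print(x,e,g)
s=bot.read_state();print(s['time'],s['tool_pos'],s['wrist_force'],s['width'])
for n in('wrist','side'):
    c=vision.read_camera(n);P=pts(c);f=P[...,:2]@np.stack([ex,ey],1)
    m=(P[...,2]>.1)&(P[...,2]<.24)&(abs(f[...,0]-X0)<.03)&(abs(f[...,1]+.09)<.2);v=f[m][:,1]
    if len(v)>50:a,b=np.percentile(v,[1.5,98.5]);print(n,'panel',(a+b)/2,b-a,len(v))
    H,S,V=cv2.split(cv2.cvtColor(c['image'],cv2.COLOR_RGB2HSV))
    m=((H<6)|(H>174))&(S>150)&(V>60)&(P[...,2]>.26)&(P[...,2]<.31)
    if m.sum()>30:print(n,'sleeve',cv2.minAreaRect(f[m].astype(np.float32)))
    m=(H>10)&(H<32)&(S>90)&(V>60)&(P[...,2]>.31)&(P[...,2]<.37)&(abs(P[...,1]-.25)<.05)
    if m.sum():print(n,'knob',np.median(P[m],0))
E
```

```text
13.15 -0.087 0.146 338
13.45 -0.0856 0.15 339
13.75 -0.0838 0.153 343
14.05 -0.0853 0.149 343
14.35 -0.0872 0.147 335
14.65 -0.0875 0.147 331
14.95 -0.0858 0.15 338
15.25 -0.0852 0.151 344
15.55 -0.0857 0.151 338
[-0.08647004  0.00063184 -0.00138495] 0.0006730410972220285 -0.15994043103359146
15.65 [ 0.50876858 -0.13766542  0.36328996] [-1.08962608 -0.35196083 -1.02545074] 0.9974370561197153
wrist panel -0.09138168474227207 0.11734245043801533 6758
wrist sleeve ((0.5017080903053284, -0.16135866940021515), (0.09367547184228897, 0.020850468426942825), 0.6602027416229248)
side panel -0.09695770552697958 0.15476820302485284 384
side sleeve ((0.4992380738258362, -0.16872720420360565), (0.022108620032668114, 0.08717098087072372), 85.9898910522461)
side knob [0.47688304 0.25007857 0.332455  ]
```

play_rows(
  moves=[
    [[0, 0, 0, 0, 0, 0, 85], [0, 0, 0, 0, 0, 0, 85], [0, 0, 0, 0, 0, 0, 85], [0, 0, 0, 0, 0, 0, 85], [0, 0, 0, 0, 0, 0, 85]],
  ],
)

```text
time: 16.17
tool_pos: [0.5088, -0.1377, 0.3633]
tcp_rot: [-0.069, 3.141, -0.0]
wrist_force: [0.0, 0.8, -0.2]
width: 0.997
grip_force: 0.0
```

play_rows(
  moves=[
    [[0, 0, 0, 0, 0, 0, 85], [0, 0, 0, 0, 0, 0, 85], [0, 0, 0, 0, 0, 0, 85], [0, 0, 0, 0, 0, 0, 85], [0, 0, 0, 0, 0, 0, 85]],
  ],
)

```text
time: 16.58
tool_pos: [0.5088, -0.1377, 0.3633]
tcp_rot: [-0.069, 3.141, 0.0]
wrist_force: [0.2, 0.6, -0.6]
width: 0.997
grip_force: 0.0
```

play_rows(
  moves=[
    [[0, 0, 0, 0, 0, 0, 85], [0, 0, 0, 0, 0, 0, 85], [0, 0, 0, 0, 0, 0, 85], [0, 0, 0, 0, 0, 0, 85], [0, 0, 0, 0, 0, 0, 85]],
  ],
)

```text
time: 17.0
tool_pos: [0.5088, -0.1377, 0.3633]
tcp_rot: [-0.069, 3.141, -0.0]
wrist_force: [0.6, -0.1, 0.6]
width: 0.995
grip_force: 0.0
```

play_rows(
  moves=[
    [[0, 0, 0, 0, 0, 0, 85], [0, 0, 0, 0, 0, 0, 85], [0, 0, 0, 0, 0, 0, 85], [0, 0, 0, 0, 0, 0, 85], [0, 0, 0, 0, 0, 0, 85]],
  ],
)

```text
time: 17.42
tool_pos: [0.5088, -0.1377, 0.3633]
tcp_rot: [-0.069, 3.141, -0.0]
wrist_force: [-0.6, 1.3, 0.8]
width: 0.998
grip_force: 0.0
```

```bash
python3 - <<'E'
from h import *
T,Y,g=track(25);print(Y.min(),Y.max(),bot.read_state()['time'])
if np.ptp(Y)<.01: print(bot.finish_job())
E
```

```text
17.417 -0.0872 0.147 333
17.717 -0.0872 0.146 332
18.017 -0.0881 0.148 340
18.317 -0.0853 0.15 341
18.617 -0.084 0.153 341
-0.08830175457499242 -0.08383430596934165 18.6667
the job is handed in; nothing more can be done
None
```

I handed the job in at 18.7 s: the bolt is drawn about 53 mm and left drawn, and the panel hung nearly still (about 2 mm swing), within about 9 mm of the tray's centre, for over five seconds after I let go of the trolley; the verdict was not shown.

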